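# Clamp a vee-block fixture to the strut rail with a quarter-turn stud

### The arm

A 7-joint arm with a two-finger parallel gripper is mounted at the origin on the work surface. World frame = base frame: x ahead of the robot, y to its left, z up, the work surface at z = 0. Lengths are in m, angles in rad, forces in N, time in s.
With the tool pointing down it reaches from about 0.425 to 0.875 m from the base axis. Payload 4.7 kg.
Tool frame: the origin (TCP) lies where the fingers leave the gripper's body, on its centre line; the fingertips stand 70 mm ahead of it and the grasp point (between the pads) lies 51 mm ahead of it; z points along the fingers, y is the line along which they close (so a half turn about z gives the same grasp; the last joint's range is limited). The gripper opens to 87 mm and grips with 3 to 60 N. Pads are 19 mm wide; open, the fingers measure 117 mm over their backs; the gripper's body (75 mm by 190 mm) begins 51 mm behind the grasp point.
Start: joints at [1.184, 0.321, -0.07, 1.45, 0.023, 1.371, -0.057], TCP at [0.254, -0.599, 0.292] pointing down, gripper open.
Joint ranges: [-2.86, 2.86], [-0.3, 2.09], [-1.38, 1.24], [0.06, 2.45], [-1.56, 4.7], [0.09, 2.05], [-2.69, 2.69]. Speed limits (rad/s): [2.57, 2.57, 3.14, 3.14, 3.14, 3.14, 3.14].

### API

Orientations are given as a rotation vector (axis times angle).
In Python, from bench import ctrl gives the robot as it stands.
- The arm moves only by the tool play_rows, never from a script. Its argument "increments" is a list that holds one entry, the list of rows, each a list of 7 numbers: the shift along the tool's x, y, z as a fraction of full scale, then the turn, a rotation vector about the tool's x, y, z as a fraction of full scale, then the gripper command: -1 is shut, 1 is fully open, values between are in proportion. A call has 1 to 8 rows; each row is the pose to reach, as a shift and turn from the pose commanded when the call began, along the tool's axes at that moment; what a row does not reach only later rows make up. Full scale, the value 1, is 0.1 m for a shift and 90 degrees for a turn. A row lasts 1/10 s, in which the tool goes at most 50 mm and 8.59 degrees, less where a joint would pass 70% of its speed; a pose out of reach is approached as far as the arm can. A call with a number of a shift or a turn outside -1 to 1 is refused whole. A call with a gripper value outside its range is refused whole. The fingers move at their own pace and stop on an object; "squeeze" is the grip in N (left out, the last holds). Time passes only in rows, so rows that repeat a pose let the fingers close. It gives the time, the measured TCP pose, the force, the opening and the grip force at its end, in the units of the state.
- ctrl.get_state(): the state, without advancing time (a new reading comes with each control period).
- ctrl.get_image(name): name is "scene" or "top" or "wrist"; returns the picture (384x512x3 uint8, red, green, blue); there is no depth.
- ctrl.get_calibration(name): a dict with "vertical_fov" (degrees; the focal length in pixels is half the picture's height over the tangent of half this angle, whatever the lens; pixels are square), "cx", "cy" (the principal point, pixels), "dist_coeffs" ([k1, k2, p1, p2, k3] as OpenCV has them; the pictures are not rectified), "R" (3x3) and "t" (3): a world point X has camera coordinates R X + t; the wrist camera has in their place "T_tool_cam" (4x4, takes a point from camera to tool coordinates, whose origin is the TCP and whose axes are the flange's). Camera axes: x right, y down, z forward; pixel columns grow to the right and rows downward; lengths in m; the calibration is good to about 2 mm. A picture is of the moment at which its call begins: read the wrist's pose just before it. get_calibration takes no time and is no camera call.
- ctrl.close_job(): hands the job in; it is judged then, once.
The state is a dict: "time": time; "joint_positions": joint angles; "qd": joint speeds; "joint_torque": joint torques, N m; "position": TCP position; "tool_rot": TCP orientation; "ft_force": force on the tool from outside, world axes, zero at the start; "torque": the same for the moment, N m; "grip_width": opening from 0.0 (shut) to 1.0 (fully open); "grip_force": force on a finger pad.
Only numpy, scipy, OpenCV 4.12 (cv2) and the standard library are available. Lean on these libraries where they do the work, as an engineer would, in place of code of your own. Each camera call takes 0.05 s, during which the arm holds its last target. There are 200 camera calls.

### The job

Clamp the vee-block fixture to the slotted rail with the red-handled spring stud from the blue holder: lower its long head lengthwise into the slot in front of the fixture's forked foot, slide it along until the shank is fully home in the fork, push it down against its spring, turn it a quarter turn clockwise and let it rise, so that the head catches crosswise on the lips. Then pull up on it steadily with about 10 N for a moment to prove that it holds, and let go. Do not shove the fixture along or force the stud hard against anything, and leave the brass shaft, ring gauge and mouse alone.

Things in the scene. Friction and masses are not known exactly. Their poses are not given: they have to be found in the camera images.
- rail: Galvanised slotted strut fixed to the bench, 380 mm long (x), 41 wide, 21 high. Origin: middle of its underside; z up. Its top face (z = 21 mm) has a slot 22 mm wide along its length, centred on y = 0. The lips beside it are turned in: 2.5 mm thick edges (11 to 13.5 mm from the middle) reach down to z = 14. Inside, the channel is 36 mm wide, its floor at z = 2.5
- fixture: Loose vee-block fixture, 1.1 to 1.6 kg, on the rail's top face, keyed in the slot: it can slide along the rail only (6 to 13 N shift it). Origin: underside of its foot (level with the rail's top face) below the vee; axes as the rail's. Block 60 mm in x, 56 wide, 46 high. Its dark steel foot, 6 mm thick, 40 wide, reaches to x = -108 mm and ends in a fork
- fork_seat (a point): On the foot's underside, where the stud's axis stands with its shank fully home (fixture x = -84, y = 0). The fork's slot is 14 mm wide, open at x = -108 mm; its blind end is at x = -79. The stud's head cannot pass down through it: it must enter the rail beyond the foot's end (e.g. at x = -140) and slide along the slot under the foot
- stud: Loose quarter-turn stud, 0.13 to 0.18 kg, 64 mm high, upright in the holder. Origin: middle of the head's underside; z up; head and handle are both long in x. Steel head 34 x 20.5 mm, z = 0 to 8, two corners cut: inside the channel it turns only clockwise (from above), to a stop at about 96 degrees. Top grooves 2.5 mm deep (floor z = 5.5) take the lips' edges when crosswise
- stud_grip (a point): Middle of the stud's red handle bar, z = 51 mm on the stud. The bar is 46 mm long in the stud's x, 14 mm wide in y, from z = 38 to 64 mm. To turn, the stud must be pushed down until its head is below the lips' edges (stud origin at rail z = 2.5 to 6 mm); let rise when crosswise, the lips sit in the grooves with the stud's origin at rail z = 8.5 mm
- stud_collar (a point): Underside of the stud's sprung, damped black collar, moves with it; z = 17.5 mm on the stud when free. 28 mm diameter, 6 thick, round the 10 mm shank. It gives way only above 6 N, then 0.8 N per mm, up to 9 mm. It must ride over the foot while the head slides under it (stud origin at rail z = 9.5 to 13 mm); pressed down on the foot to turn, it pushes back with about 10 N
- holder: Blue plastic kit holder fixed to the bench, 96 x 64 x 20 mm, origin in the middle of its underside, x along its length. The stud's head stands in a pocket in its middle, 37 x 23 mm, 12 mm deep; small steel and brass pins 6 mm high at its two ends are part of it
- shaft: Brass shaft, 24 mm diameter, 80 mm long, lying crosswise in the vee; its top is 57 mm above the rail's top face. Origin: the middle of its lower side. Leave it
- ring_gauge: Loose steel ring gauge, 64 mm diameter, 20 high, origin in the middle of its underside. Leave it
- mouse: Black computer mouse, 100 x 58 x 32 mm, origin in the middle of its underside. Leave it

How it is judged:
By the outcome, as a careful person would: the job done as asked, in the order asked, and still so for the second after the job is handed in, with the robot touching nothing.
It also fails if it takes over 72 s, if anything falls off the work surface, if the arm or the gripper's body presses on something with over 40 N, if the wrist force passes 120 N, or if a joint passes its speed limit or range.

## Working session

There is one attempt and no reset: what is moved stays moved. The work goes in short steps, Python scripts to look and compute and a tool call to move; the robot and the scene stay as the last step left them, time stands still between calls to the robot, and variables do not carry over. Pictures are saved under pics/ and viewed, at most 10 in all, crops included, and the job is handed in when it is done.

Besides the shell and the picture viewer there is one more tool, called after "Call:" by a JSON object that holds its "method" and its "body", one argument or row to a line. play_rows: Moves the arm, as the interface text tells. Shift numbers are shares of 0.1 m and turn numbers shares of 90 degrees, none past 1 either way. Its arguments: {"type":"object","properties":{"increments":{"type":"array"},"squeeze":{"type":"number"}},"required":["increments"]}

```bash
mkdir -p pics; ls; python3 - <<'E'
from bench import ctrl
import cv2,numpy as np
s=ctrl.get_state();print({k:np.round(v,3).tolist() for k,v in s.items()})
for n in("scene","top"):
    cv2.imwrite(f"pics/{n}0.png",cv2.cvtColor(ctrl.get_image(n),cv2.COLOR_RGB2BGR))
for n in("scene","top","wrist"):print(ctrl.get_calibration(n))
E
```

```text
pics
{'time': 0.0, 'joint_positions': [1.184, 0.322, -0.07, 1.452, 0.023, 1.371, -0.057], 'qd': [-0.0, -0.002, 0.0, 0.0, -0.0, -0.001, -0.0], 'joint_torque': [-0.001, -49.129, -0.405, -31.253, -0.064, 0.044, 0.0], 'position': [0.253, -0.598, 0.291], 'tool_rot': [-3.077, -0.625, 0.001], 'ft_force': [-0.075, -0.032, -0.409], 'torque': [0.03, 0.014, 0.042], 'grip_force': 0.0, 'grip_width': 1.0}
{'vertical_fov': 56.64606154968268, 'cx': 255.62827707530323, 'cy': 191.85224937993797, 'dist_coeffs': array([-0.01667107,  0.        ,  0.        ,  0.        ,  0.        ]), 'R': array([[ 0.31743277,  0.94801416,  0.02248556],
       [ 0.52569765, -0.15619073, -0.83620957],
       [-0.78922647,  0.27726092, -0.54794886]]), 't': array([-0.1816953 , -0.21893264,  1.39762473])}
{'vertical_fov': 42.028877478093385, 'cx': 255.0359894314211, 'cy': 195.17243276061268, 'dist_coeffs': array([-0.14286152,  0.        ,  0.        ,  0.        ,  0.        ]), 'R': array([[ 0.01941276, -0.99955718,  0.0225518 ],
       [-0.9975875 , -0.02086831, -0.06620951],
       [ 0.06665081, -0.02121209, -0.99755086]]), 't': array([-0.02350667,  0.54862129,  1.35567037])}
{'vertical_fov': 58.86971059424022, 'cx': 250.32420439721773, 'cy': 193.12271036216276, 'dist_coeffs': array([-0.05536417,  0.        ,  0.        ,  0.        ,  0.        ]), 'T_tool_cam': array([[-8.06406669e-04, -9.54949714e-01, -2.96766564e-01,
         8.17546934e-02],
       [ 9.99999036e-01, -1.10548480e-03,  8.39975034e-04,
        -7.62424956e-04],
       [-1.13020484e-03, -2.96765601e-01,  9.54949685e-01,
        -9.23334408e-02],
       [ 0.00000000e+00,  0.00000000e+00,  0.00000000e+00,
         1.00000000e+00]])}
```

View pics/top0.png

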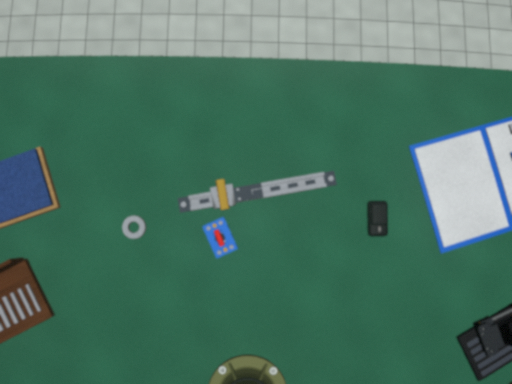

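View pics/scene0.png

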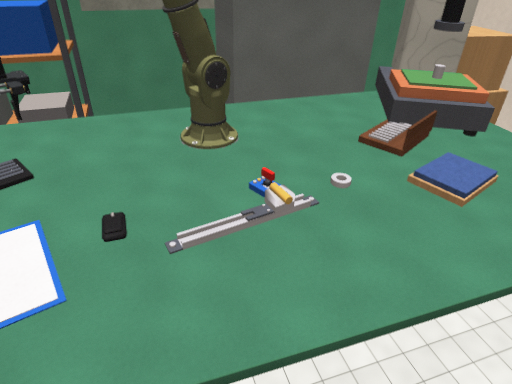

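The top view shows the rail from (184,204) to (331,179). The fixture is near (225,194) with its foot pointing image-right, and the holder and red handle are at about (220,237). The ring is at (133,227) and the mouse at (377,218).

```bash
cat > h.py <<'E'
from bench import ctrl
import cv2,numpy as np
from scipy.spatial.transform import Rotation as Ro
def K(c):
    f=192/np.tan(np.radians(c['vertical_fov'])/2);return np.array([[f,0,c['cx']],[0,f,c['cy']],[0,0,1]])
def cam(name,s=None):
    c=ctrl.get_calibration(name)
    if name!='wrist':return K(c),c['dist_coeffs'],c['R'],c['t']
    s=s or ctrl.get_state();T=np.eye(4);T[:3,:3]=Ro.from_rotvec(s['tool_rot']).as_matrix();T[:3,3]=s['position']
    M=np.linalg.inv(T@c['T_tool_cam']);return K(c),c['dist_coeffs'],M[:3,:3],M[:3,3]
def back(cm,px,z):
    k,d,R,t=cm
    n=cv2.undistortPoints(np.array(px,float).reshape(-1,1,2),k,d)[:,0]
    r=np.c_[n,np.ones(len(n))]@R;o=-R.T@t
    return o+r*((np.asarray(z)-o[2])/r[:,2])[:,None]
def proj(cm,X):
    k,d,R,t=cm
    return cv2.projectPoints(np.array(X,float).reshape(-1,3),cv2.Rodrigues(R)[0],t,k,d)[0][:,0]
def rel(pos,yaw=None):
    """increments to TCP pos, tool pointing down, with tool y axis along world angle yaw"""
    s=ctrl.get_state();R=Ro.from_rotvec(s['tool_rot'])
    out=list(R.inv().apply(np.array(pos)-s['position'])/.1)
    if yaw is not None:
        y=np.array([np.cos(yaw),np.sin(yaw),0]);
        if y@R.as_matrix()[:,1]<0:y=-y
        z=np.array([0,0,-1.]);G=Ro.from_matrix(np.c_[np.cross(y,z),y,z])
        out+=list((R.inv()*G).as_rotvec()/(np.pi/2))
    return np.round(out,4)
def snap(name,fn):
    s=ctrl.get_state();cm=cam(name,s);im=ctrl.get_image(name);cv2.imwrite('pics/'+fn,im[:,:,::-1]);return cm,im
E
python3 - <<'E'
from h import *
c=cam('top')
print(np.round(back(c,[[184,204],[331,179],[265,188],[225,194]],[.021,.021,.027,.06]),3))
print('holder',np.round(back(c,[[204,226],[224,218],[237,248],[217,257]],.02),3))
print('handle',np.round(back(c,[[219,237],[215,231],[224,243]],.07),3))
s=ctrl.get_state();print(Ro.from_rotvec(s['tool_rot']).as_matrix().round(3))
E
```

```text
[[ 0.521  0.182  0.021]
 [ 0.598 -0.222  0.021]
 [ 0.569 -0.039  0.027]
 [ 0.548  0.069  0.06 ]]
holder [[0.461 0.126 0.02 ]
 [0.485 0.071 0.02 ]
 [0.403 0.034 0.02 ]
 [0.378 0.088 0.02 ]]
handle [[0.433 0.081 0.07 ]
 [0.449 0.092 0.07 ]
 [0.418 0.068 0.07 ]]
[[ 0.921  0.39  -0.001]
 [ 0.39  -0.921  0.002]
 [-0.    -0.002 -1.   ]]
```

Call:
{"method": "play_rows", "body": {
  "increments": [
    [[0.45,-0.28,0,0,0,0,1],[0.91,-0.56,0,0,0,0,1],[0.91,-0.56,0,0,0,0,1],[0.91,-0.56,0,0,0,0,1]]
  ]
}}

```text
time: 0.5
position: [0.3175, -0.5095, 0.2922]
tool_rot: [-3.077, -0.633, -0.0]
ft_force: [0.6, -0.5, -0.1]
grip_width: 0.999
grip_force: 0.0
```

Call:
{"method": "play_rows", "body": {
  "increments": [
    [[0.45,-0.28,0,0,0,0,1],[0.91,-0.56,0,0,0,0,1],[0.91,-0.56,0,0,0,0,1],[0.91,-0.56,0,0,0,0,1]]
  ]
}}

```text
time: 0.9
position: [0.3779, -0.4241, 0.2922]
tool_rot: [3.078, 0.629, -0.001]
ft_force: [0.0, 0.2, 0.1]
grip_width: 0.999
grip_force: 0.0
```

Call:
{"method": "play_rows", "body": {
  "increments": [
    [[0.45,-0.28,0,0,0,0,1],[0.91,-0.56,0,0,0,0,1],[0.91,-0.56,0,0,0,0,1],[0.91,-0.56,0,0,0,0,1]]
  ]
}}

```text
time: 1.3
position: [0.4392, -0.3382, 0.2921]
tool_rot: [3.078, 0.626, -0.001]
ft_force: [-0.3, -0.7, 0.5]
grip_width: 1.004
grip_force: 0.0
```

Call:
{"method": "play_rows", "body": {
  "increments": [
    [[0.45,-0.28,0,0,0,0,1],[0.91,-0.56,0,0,0,0,1],[0.91,-0.56,0,0,0,0,1],[0.91,-0.56,0,0,0,0,1]]
  ]
}}

```text
time: 1.7
position: [0.5011, -0.2518, 0.292]
tool_rot: [3.078, 0.625, -0.001]
ft_force: [-1.0, 0.0, -0.7]
grip_width: 0.997
grip_force: 0.0
```

Call:
{"method": "play_rows", "body": {
  "increments": [
    [[0.14,-0.5,0,0,0,0,1],[0.27,-0.97,0,0,0,0,1],[0.27,-0.97,0,0,0,0,1],[0.27,-0.97,0,0,0,0,1]]
  ]
}}

```text
time: 2.1
position: [0.4874, -0.1532, 0.2925]
tool_rot: [3.077, 0.621, -0.001]
ft_force: [-0.1, -1.8, 0.3]
grip_width: 1.003
grip_force: 0.0
```

Call:
{"method": "play_rows", "body": {
  "increments": [
    [[0.14,-0.5,0,0,0,0,1],[0.27,-0.97,0,0,0,0,1],[0.27,-0.97,0,0,0,0,1],[0.27,-0.97,0,0,0,0,1]]
  ]
}}

```text
time: 2.5
position: [0.4754, -0.0531, 0.2925]
tool_rot: [3.078, 0.621, 0.0]
ft_force: [-0.4, -0.9, 0.2]
grip_width: 1.002
grip_force: 0.0
```

Call:
{"method": "play_rows", "body": {
  "increments": [
    [[0.14,-0.5,0,0,0,0,1],[0.27,-0.97,0,0,0,0,1],[0.27,-0.97,0,0,0,0,1],[0.27,-0.97,0,0,0,0,1]]
  ]
}}

```text
time: 2.9
position: [0.4631, 0.0469, 0.2923]
tool_rot: [3.078, 0.622, 0.0]
ft_force: [0.3, -1.0, -0.5]
grip_width: 1.0
grip_force: 0.0
```

```bash
python3 - <<'E'
from h import *
print(ctrl.get_state()['joint_positions'])
cm,im=snap('wrist','w1.png')
E
```

```text
[ 0.48848653 -0.06093737 -0.61615485  1.86776619 -0.03502957  1.32349886
 -1.29032564]
```

View pics/w1.png

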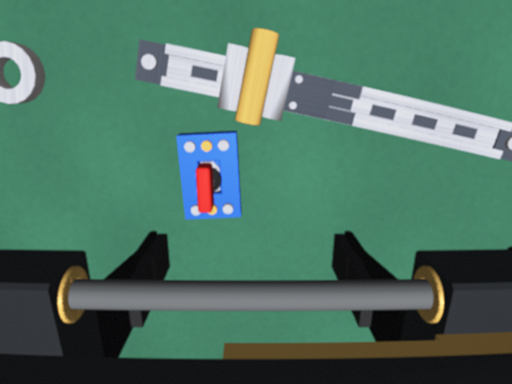

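The wrist view shows the red handle at (205,188), the blue holder at (180-240, 132-218), and the fork's mouth at about (350,104). I'll rectify this onto the rail's top plane for metric readings.

```bash
python3 - <<'E'
from h import *
s=ctrl.get_state();cm=cam('wrist',s)
im=cv2.imread('pics/w1.png')
# rectified: col = (0.19 - y)*2000, row=(0.65-x)*2000 on z=.021
u,v=np.meshgrid(np.arange(800),np.arange(560))
X=np.c_[(0.65-v/2000).ravel(),(0.19-u/2000).ravel(),np.full(u.size,.021)]
m=proj(cm,X).astype(np.float32).reshape(560,800,2)
r=cv2.remap(im,m,None,cv2.INTER_CUBIC);cv2.imwrite('pics/r1.png',r)
hsv=cv2.cvtColor(im,cv2.COLOR_BGR2HSV)
def seg(lo,hi,z):
    k=cv2.inRange(hsv,lo,hi);c=max(cv2.findContours(k,0,2)[0],key=cv2.contourArea)
    p=back(cm,c[:,0],z)[:,:2]*1000
    return cv2.minAreaRect(p.astype(np.float32))
print('holder',seg((105,150,120),(125,255,255),.020))
k=cv2.inRange(hsv,(0,180,90),(6,255,255))|cv2.inRange(hsv,(174,180,90),(180,255,255))
c=max(cv2.findContours(k,0,2)[0],key=cv2.contourArea)
print('red px',cv2.minAreaRect(c),'V',hsv[150:220,205,2][::5])
print('red@72',cv2.minAreaRect((back(cm,c[:,0],.072)[:,:2]*1000).astype(np.float32)))
E
```

```text
holder ((434.0546569824219, 82.77579498291016), (97.14468383789062, 64.8282470703125), 25.30965232849121)
red px ((204.2732696533203, 188.10487365722656), (46.119747161865234, 14.29712200164795), 87.79740142822266) V [235 243 234  90 247 249 249 249 249 248 247 247 247 240]
red@72 ((436.1026916503906, 82.70448303222656), (45.972286224365234, 13.69082260131836), 22.846391677856445)
```

View pics/r1.png

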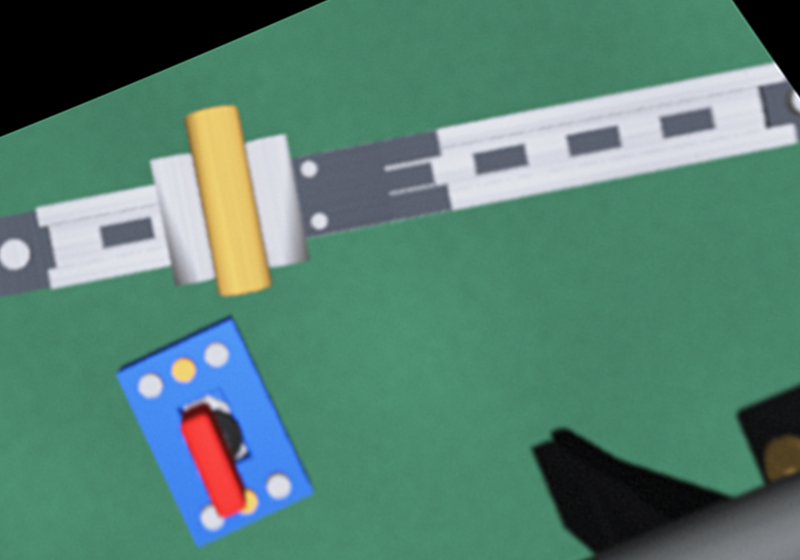

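The rectified view shows the rail midline passing (438,170) at a slope of 10.6°. The foot's end is at about (444,169) and the fork's blind end at about col 387. The handle measures (0.436, 0.083) with a yaw of about 23.5°.

```bash
python3 - <<'E'
from h import *
print(rel([.4353,.0827,.111],np.radians(-66.5)))
E
```

```text
[-1.1400e-01 -4.4850e-01  1.8113e+00  6.0000e-04  2.0000e-04 -8.7000e-03]
```

Call:
{"method": "play_rows", "body": {
  "increments": [
    [[-0.06,-0.22,0.2,0,0,-0.01,1],[-0.114,-0.449,0.5,0,0,-0.01,1],[-0.114,-0.449,1,0,0,-0.01,1],[-0.114,-0.449,1,0,0,-0.01,1],[-0.114,-0.449,1,0,0,-0.01,1]]
  ]
}}

```text
time: 3.45
position: [0.4349, 0.0839, 0.1924]
tool_rot: [-3.074, -0.644, 0.002]
ft_force: [0.0, -0.1, 0.3]
grip_width: 1.002
grip_force: 0.0
```

```bash
python3 - <<'E'
from h import *
cm,im=snap('wrist','w2.png')
hsv=cv2.cvtColor(im,cv2.COLOR_RGB2HSV)
k=cv2.inRange(hsv,(0,180,90),(6,255,255))|cv2.inRange(hsv,(174,180,90),(180,255,255))
c=max(cv2.findContours(k,0,2)[0],key=cv2.contourArea)
print('red@72',cv2.minAreaRect((back(cm,c[:,0],.072)[:,:2]*1000).astype(np.float32)))
print(rel([.4353,.0827,.111],np.radians(-66.5)))
E
```

```text
red@72 ((436.2416687011719, 85.46085357666016), (47.643035888671875, 13.325154304504395), 24.088638305664062)
[-1.450e-02  1.350e-02  8.273e-01  2.000e-04 -1.000e-03  1.800e-03]
```

View pics/w2.png

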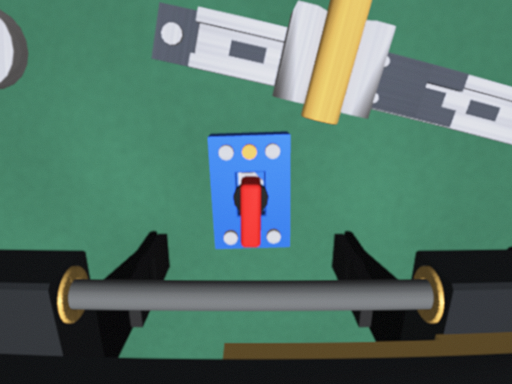

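The handle at (251,215) is centred between the fingers and aligned with them, so I'll descend and grip.

Call:
{"method": "play_rows", "body": {
  "increments": [
    [[0,0,0.3,0,0,0,1],[0,0,0.6,0,0,0,1],[0,0,0.82,0,0,0,1],[0,0,0.82,0,0,0,1],[0,0,0.82,0,0,0,1]]
  ],
  "squeeze": 25
}}

```text
time: 4.0
position: [0.4362, 0.0858, 0.1121]
tool_rot: [3.074, 0.647, 0.004]
ft_force: [-0.1, -0.4, 0.3]
grip_width: 1.002
grip_force: 0.0
```

Call:
{"method": "play_rows", "body": {
  "increments": [
    [[0,0,0,0,0,0,-1],[0,0,0,0,0,0,-1],[0,0,0,0,0,0,-1],[0,0,0,0,0,0,-1],[0,0,0,0,0,0,-1],[0,0,0,0,0,0,-1],[0,0,0,0,0,0,-1],[0,0,0,0,0,0,-1]]
  ],
  "squeeze": 25
}}

```text
time: 4.8
position: [0.4343, 0.0862, 0.1102]
tool_rot: [3.074, 0.65, -0.0]
ft_force: [-0.7, 0.5, 0.1]
grip_width: 0.356
grip_force: 0.0
```

Call:
{"method": "play_rows", "body": {
  "increments": [
    [[0,0,0,0,0,0,-1],[0,0,0,0,0,0,-1],[0,0,0,0,0,0,-1],[0,0,0,0,0,0,-1],[0,0,0,0,0,0,-1],[0,0,0,0,0,0,-1]]
  ]
}}

```text
time: 5.4
position: [0.4344, 0.086, 0.1102]
tool_rot: [3.073, 0.649, -0.0]
ft_force: [0.8, -0.7, -1.2]
grip_width: 0.162
grip_force: 24.7
```

Call:
{"method": "play_rows", "body": {
  "increments": [
    [[0,0,-0.25,0,0,0,-1],[0,0,-0.55,0,0,0,-1],[0,0,-0.9,0,0,0,-1],[0,0,-0.9,0,0,0,-1],[0,0,-0.9,0,0,0,-1]]
  ]
}}

```text
time: 5.9
position: [0.4344, 0.0863, 0.2005]
tool_rot: [3.073, 0.649, 0.001]
ft_force: [-0.9, 0.1, -2.1]
grip_width: 0.159
grip_force: 24.8
```

```bash
python3 - <<'E'
from h import *
s=ctrl.get_state();print(s['position'],s['ft_force'],s['grip_width'])
print(rel([.572,-.066,.20],np.radians(10.65)),rel([.503,.010,.20],np.radians(10.65-45)))
E
```

```text
[0.43441316 0.08633492 0.2004593 ] [-0.86131503  0.11628163 -2.12306701] 0.15873870925969516
[ 6.4190e-01  1.9498e+00  6.5000e-03  7.0000e-04 -1.0000e-04 -8.5320e-01] [ 3.184e-01  9.756e-01  5.500e-03  6.000e-04 -3.000e-04 -3.532e-01]
```

Call:
{"method": "play_rows", "body": {
  "increments": [
    [[0.1,0.25,0,0,0,-0.09,-1],[0.2,0.5,0,0,0,-0.18,-1],[0.32,0.976,0,0,0,-0.27,-1],[0.32,0.976,0,0,0,-0.36,-1],[0.32,0.976,0,0,0,-0.45,-1]]
  ]
}}

```text
time: 6.4
position: [0.5024, 0.0086, 0.1977]
tool_rot: [-2.653, -1.675, 0.005]
ft_force: [0.2, 0.6, -1.8]
grip_width: 0.156
grip_force: 24.8
```

```bash
python3 - <<'E'
from h import *
print(rel([.572,-.066,.20],np.radians(10.65)))
E
```

```text
[-3.743e-01  9.486e-01 -2.710e-02 -3.100e-03 -6.000e-04 -4.012e-01]
```

Call:
{"method": "play_rows", "body": {
  "increments": [
    [[-0.1,0.25,0,0,0,-0.09,-1],[-0.2,0.5,0,0,0,-0.18,-1],[-0.374,0.949,-0.02,0,0,-0.27,-1],[-0.374,0.949,-0.02,0,0,-0.36,-1],[-0.374,0.949,-0.02,0,0,-0.401,-1],[-0.374,0.949,-0.02,0,0,-0.401,-1],[-0.374,0.949,-0.02,0,0,-0.401,-1]]
  ]
}}

```text
time: 7.1
position: [0.5716, -0.0645, 0.2006]
tool_rot: [-2.009, -2.412, 0.002]
ft_force: [0.1, 0.2, -2.0]
grip_width: 0.156
grip_force: 24.8
```

```bash
python3 - <<'E'
from h import *
cm,im=snap('wrist','w3.png')
print(rel([.572,-.066,.20],np.radians(10.65)),ctrl.get_state()['position'])
r=cv2.resize(im[:,:,::-1],None,fx=1.5625,fy=1.5625,interpolation=cv2.INTER_CUBIC)
cv2.imwrite('pics/w3b.png',r)
E
```

```text
[-0.0149 -0.0007  0.0108 -0.0012 -0.0005 -0.0027] [ 0.57180404 -0.06452677  0.20107765]
```

View pics/w3b.png

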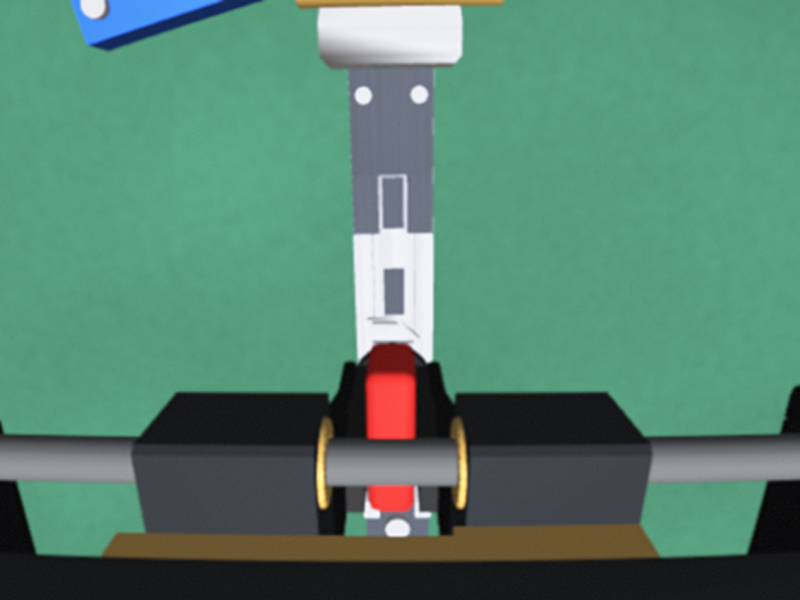

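The wrist view (scaled by 1.56) has the handle middle at col 391, the foot's end at row 233 with its middle at col 393, and the rail middle at about col 395.5 near row 355. That leaves a small lateral and yaw correction to compute.

```bash
cat > rail.py <<'E'
from h import *
def run(im,s):
    cm=cam('wrist',s);R=Ro.from_rotvec(s['tool_rot']);P=np.array(s['position'])
    hsv=cv2.cvtColor(im,cv2.COLOR_BGR2HSV).astype(int)
    g=(hsv[...,0]>60)&(hsv[...,0]<95)&(hsv[...,1]>70)
    sat=hsv[...,1].astype(float)
    def edges(v):
        row=sat[v,195:310]  # green high saturation, metal low
        mid=int(250-195);hi=np.median(np.r_[row[:15],row[-15:]]);lo=np.median(row[mid-14:mid+14]);th=(hi+lo)/2
        b=row>th
        i=mid-12
        while not b[i]:i-=1
        a=i+(row[i]-th)/(row[i]-row[i+1])
        j=mid+12
        while not b[j]:j+=1
        e=j-(row[j]-th)/(row[j]-row[j-1])
        return 195+a,195+e
    for nm,rows,z in(('rail',range(158,222,3),.021),('foot',range(60,145,4),.027)):
        E=np.array([edges(v) for v in rows])
        L=[R.inv().apply(back(cm,np.c_[E[:,k],list(rows)],z)-P)*1000 for k in(0,1)]
        M=(L[0]+L[1])/2;W=L[1][:,1]-L[0][:,1]
        p=np.polyfit(M[:,0],M[:,1],1);r=M[:,1]-np.polyval(p,M[:,0])
        print(nm,'width',W.mean().round(2),W.std().round(2),'y@x=0',p[1].round(2),'slope deg',np.degrees(p[0]).round(2),'res',r.std().round(2),'x range',M[[0,-1],0].round(0),'y@',M[[0,-1],1].round(2))
    k=((hsv[...,0]<6)|(hsv[...,0]>174))&(hsv[...,1]>180)&(hsv[...,2]>90)
    rr=range(232,272,3);c=[]
    for v in rr:
        u=np.flatnonzero(k[v]);c.append([(u.min()+u.max())/2,u.max()-u.min()+1])
    c=np.array(c);H=R.inv().apply(back(cm,np.c_[c[:,0],list(rr)],P[2]-.0382)-P)*1000
    print('handle y',H[:,1].round(2),'x',H[[0,-1],0].round(0),'w',c[:,1])
    # foot end on midline
    col=hsv[100:200,int(c[0,0])+22,2];d=np.diff(cv2.GaussianBlur(im[100:200,:,:].mean(2),(1,3),0)[:,[232,268]],axis=0)
    for q,u in enumerate((232,268)):
        v=100+np.argmax(d[:,q])+1;print('foot end tool',(R.inv().apply(back(cm,[[u,v]],.027)-P)*1000).round(1),v)
E
python3 - <<'E'
from rail import *
run(cv2.imread('pics/w3.png'),ctrl.get_state())
E
```

```text
Traceback (most recent call last):
  File "rail.py", line 19, in run
    E=np.array([edges(v) for v in rows])
                ~~~~~^^^
  File "rail.py", line 15, in edges
    while not b[j]:j+=1
              ~^^^
IndexError: index 115 is out of bounds for axis 0 with size 115
```

```bash
sed -i "s/sat=hsv.*/sat=im[...,1].astype(float)-im[...,2]/" rail.py; python3 - <<'E'
from rail import *
run(cv2.imread('pics/w3.png'),ctrl.get_state())
E
```

```text
rail width 41.15 4.08 y@x=0 0.92 slope deg -0.4 res 0.35 x range [ 28. -28.] y@ [ 0.56 -0.38]
foot width 40.12 0.09 y@x=0 1.05 slope deg -0.86 res 0.06 x range [102.  40.] y@ [-0.58  0.42]
handle y [-0.34 -0.55 -0.55 -0.76 -0.55 -0.55 -0.55 -0.55 -0.77 -0.77 -0.77 -0.78
 -0.78 -0.78] x [25.  7.] w [28. 29. 29. 32. 33. 33. 33. 33. 32. 32. 32. 32. 32. 32.]
foot end tool [[ 35.2 -14.7 174.1]] 150
foot end tool [[ 35.9  13.7 174.1]] 149
```

Call:
{"method": "play_rows", "body": {
  "increments": [
    [[0,0.018,0.25,0,0,-0.011,-1],[0,0.018,0.5,0,0,-0.011,-1],[0,0.018,0.72,0,0,-0.011,-1],[0,0.018,0.72,0,0,-0.011,-1],[0,0.018,0.72,0,0,-0.011,-1],[0,0.018,0.72,0,0,-0.011,-1]]
  ]
}}

```text
time: 7.75
position: [0.5752, -0.0644, 0.1317]
tool_rot: [1.988, 2.43, 0.002]
ft_force: [-0.0, 0.4, -1.5]
grip_width: 0.16
grip_force: 24.8
```

```bash
python3 - <<'E'
from h import *
s=ctrl.get_state();print(s['position'],s['ft_force'],s['tool_rot'])
cm,im=snap('wrist','w4.png')
cv2.imwrite('pics/w4b.png',cv2.resize(im[0:260,130:370,::-1],None,fx=2.3,fy=2.3,interpolation=cv2.INTER_CUBIC))
E
```

```text
[ 0.57516421 -0.06442628  0.13170981] [-0.00706873  0.44471965 -1.51609331] [1.98761193e+00 2.43015503e+00 1.67117738e-03]
```

View pics/w4b.png

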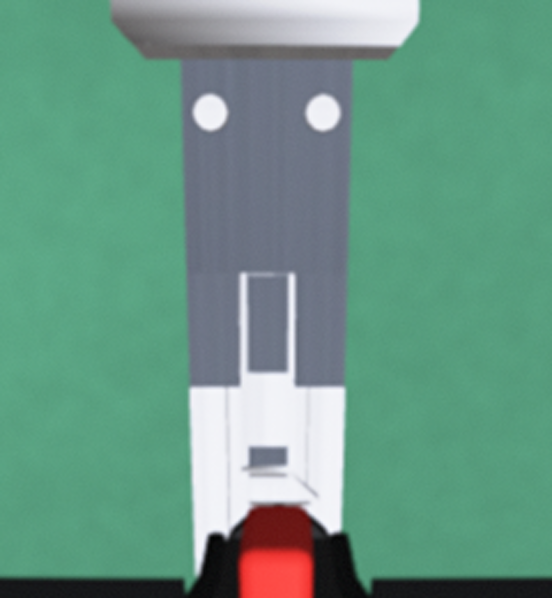

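The 2.3x crop shows the slot edges at cols 228/308 (middle 268), the handle's middle at about 276 and the foot's end at row 385. The stud now sits about 2 mm too far in +y.

```bash
sed -i "s/range(158,222,3)/range(172,206,2)/;s/range(60,145,4)/range(30,160,4)/;s/range(232,272,3)/range(246,285,3)/" rail.py; python3 - <<'E'
from rail import *
s=ctrl.get_state();run(cv2.imread('pics/w4.png'),s)
# subpixel slot edges & handle edges (dark lines) for info
im=cv2.imread('pics/w4.png').astype(float)
for v in (180,186,192):
    g=im[v,222:272].mean(1);print(v,g.round(0).astype(int))
E
```

```text
rail width 41.69 0.11 y@x=0 -3.18 slope deg 0.01 res 0.03 x range [33. 12.] y@ [-3.18 -3.25]
foot width 39.94 0.04 y@x=0 -3.26 slope deg 0.23 res 0.03 x range [112.  43.] y@ [-2.83 -3.11]Traceback (most recent call last):
  File "<stdin>", line 2, in <module>
  File "rail.py", line 27, in run
    u=np.flatnonzero(k[v]);c.append([(u.min()+u.max())/2,u.max()-u.min()+1])
                                      ~~~~~^^
    return umr_minimum(a, axis, None, out, keepdims, initial, where)
ValueError: zero-size array to reduction operation minimum which has no identity
```

Call:
{"method": "play_rows", "body": {
  "increments": [
    [[0,-0.026,0,0,0,0.001,-1],[0,-0.026,0,0,0,0.001,-1],[0,-0.026,0,0,0,0.001,-1],[0,-0.026,0,0,0,0.001,-1],[0,-0.026,0,0,0,0.001,-1]]
  ]
}}

```text
time: 8.3
position: [0.5717, -0.0651, 0.1303]
tool_rot: [1.991, 2.43, -0.0]
ft_force: [0.0, 0.8, -2.4]
grip_width: 0.162
grip_force: 24.8
```

```bash
sed -i "s/range(246,285,3)/range(240,262,2)/" rail.py; python3 - <<'E'
from rail import *
cm,im=snap('wrist','w5.png');s=ctrl.get_state();print(s['position'],s['tool_rot'])
im=cv2.imread('pics/w5.png')
try: run(im,s)
except Exception as e: print(e)
f=im.astype(float)
for v in (184,190):print(v,f[v,222:272].mean(1).round(0).astype(int))
for v in (240,246,252,258):print(v,f[v,225:275,2].astype(int),)
E
```

```text
[ 0.57173887 -0.06512322  0.1302481 ] [ 1.99082554e+00  2.43020559e+00 -5.76043369e-05]
rail width 41.66 0.07 y@x=0 0.53 slope deg 0.01 res 0.04 x range [33. 13.] y@ [0.6  0.56]
foot width 39.91 0.04 y@x=0 0.48 slope deg 0.13 res 0.03 x range [112.  43.] y@ [0.72 0.56]
handle y [-0.54 -0.75 -0.54 -0.54 -0.54 -0.54 -0.55 -0.76 -0.76 -0.76 -0.76] x [21. 12.] w [31. 32. 33. 33. 33. 33. 33. 32. 32. 32. 32.]
foot end tool [[ 36.5 -11.1 103.2]] 169
foot end tool [[ 36.5  10.1 103.2]] 169
184 [239 239 241 242 244 244 244 244 244 244 243 236 229 238 243 243 243 241
 240 238 238 238 239 240 239 239 239 239 241 243 244 244 244 244 244 244
 244 244 244 243 244 242 241 240 240 241 232 214 222 237]
190 [239 239 241 242 243 244 244 244 245 244 243 236 222 230 240 243 242 241
 240 238 237 239 240 240 239 239 239 239 241 243 244 244 244 244 244 244
 244 244 243 243 243 243 242 240 242 240 233 219 229 238]
240 [ 10  13  17  19  19  20  17  21  39  78 124 163 183 197 208 217 221 221
 221 221 221 220 220 220 220 221 221 220 219 220 221 221 220 220 218 211
 201 190 170 139  96  54  25  17  18  20  21  17  16  14]
246 [ 13  16  20  19  21  18  18  32  88 165 223 240 244 248 251 252 252 252
 252 252 253 253 253 253 253 253 253 253 253 253 253 253 253 253 253 252
 250 249 245 237 184  99  34  17  19  21  17  20  21  20]
252 [ 14  22  19  21  20  18  18  27  75 153 216 240 244 249 251 252 253 253
 253 253 253 253 253 253 253 253 253 253 253 253 253 253 254 254 253 253
 251 248 246 237 179  91  29  16  20  20  21  22  20  19]
258 [ 19  21  20  20  20  18  20  23  65 138 209 238 244 248 251 252 253 253
 253 253 253 253 253 253 253 253 253 253 253 253 253 253 253 254 253 252
 251 248 245 235 174  86  26  17  18  19  20  20  20  18]
```

Call:
{"method": "play_rows", "body": {
  "increments": [
    [[0,0.004,0,0,0,0,-1],[0,0.008,0,0,0,0,-1],[0,0.008,0,0,0,0,-1],[0,0.008,0,0,0,0,-1],[0,0.008,0,0,0,0,-1],[0,0.008,0,0,0,0,-1]]
  ]
}}

```text
time: 8.95
position: [0.5725, -0.0649, 0.1302]
tool_rot: [-1.991, -2.43, 0.0]
ft_force: [-0.4, 1.0, -2.6]
grip_width: 0.161
grip_force: 24.8
```

```bash
python3 - <<'E'
from rail import *
for i in range(2):
    cm,im=snap('wrist','w6.png');s=ctrl.get_state();print(s['time'],s['position'],s['tool_rot'],s['qd'].round(3) if hasattr(s['qd'],'round') else s['qd'])
    run(cv2.imread('pics/w6.png'),s)
E
```

```text
9.0 [ 0.57249629 -0.06494594  0.13022508] [ 1.99078915e+00  2.43024611e+00 -1.37461926e-04] [-0.     0.001  0.002  0.001  0.001  0.     0.001]
rail width 41.67 0.1 y@x=0 -0.24 slope deg 0.05 res 0.04 x range [33. 13.] y@ [-0.17 -0.21]
foot width 39.92 0.04 y@x=0 -0.24 slope deg 0.12 res 0.03 x range [112.  43.] y@ [-0.01 -0.16]
handle y [-0.54 -0.75 -0.54 -0.54 -0.54 -0.54 -0.55 -0.76 -0.76 -0.76 -0.76] x [21. 12.] w [31. 32. 33. 33. 33. 33. 33. 32. 32. 32. 32.]
foot end tool [[ 36.5 -11.1 103.2]] 169
foot end tool [[ 36.5  10.1 103.2]] 169
9.05 [ 0.5724835  -0.06495909  0.13023581] [ 1.99079121e+00  2.43023425e+00 -1.47204130e-04] [ 0.    -0.001  0.001  0.001  0.     0.001  0.001]
rail width 41.65 0.1 y@x=0 -0.25 slope deg 0.06 res 0.04 x range [33. 13.] y@ [-0.19 -0.21]
foot width 39.93 0.03 y@x=0 -0.26 slope deg 0.12 res 0.03 x range [112.  43.] y@ [ 0.   -0.16]
handle y [-0.54 -0.75 -0.54 -0.54 -0.54 -0.54 -0.55 -0.76 -0.76 -0.76 -0.76] x [21. 12.] w [31. 32. 33. 33. 33. 33. 33. 32. 32. 32. 32.]
foot end tool [[ 36.5 -11.1 103.2]] 169
foot end tool [[ 36.5  10.1 103.2]] 169
```

Call:
{"method": "play_rows", "body": {
  "increments": [
    [[0,0.005,0,0,0,0,-1],[0,0.005,0.03,0,0,0,-1],[0,0.005,0.06,0,0,0,-1],[0,0.005,0.08,0,0,0,-1],[0,0.005,0.1,0,0,0,-1],[0,0.005,0.1,0,0,0,-1]]
  ]
}}

```text
time: 9.65
position: [0.5727, -0.0648, 0.1198]
tool_rot: [-1.99, -2.43, 0.001]
ft_force: [0.6, 0.1, -1.8]
grip_width: 0.157
grip_force: 24.8
```

Call:
{"method": "play_rows", "body": {
  "increments": [
    [[0,0,0.02,0,0,0,-1],[0,0,0.04,0,0,0,-1],[0,0,0.065,0,0,0,-1],[0,0,0.065,0,0,0,-1],[0,0,0.065,0,0,0,-1]]
  ]
}}

```text
time: 10.15
position: [0.5728, -0.0648, 0.1135]
tool_rot: [-1.991, -2.43, 0.0]
ft_force: [-0.5, 0.4, -2.0]
grip_width: 0.154
grip_force: 24.8
```

```bash
python3 - <<'E'
from rail import *
cm,im=snap('wrist','w7.png');s=ctrl.get_state();print(s['time'],s['position'],s['ft_force'],s['torque'])
cv2.imwrite('pics/w7b.png',cv2.resize(im[0:260,130:370,::-1],None,fx=2.3,fy=2.3,interpolation=cv2.INTER_CUBIC))
E
```

```text
10.2 [ 0.57284313 -0.06480794  0.11359459] [-0.88337959 -0.23478701 -3.21399275] [0.0142343  0.12188941 0.04599118]
```

View pics/w7b.png

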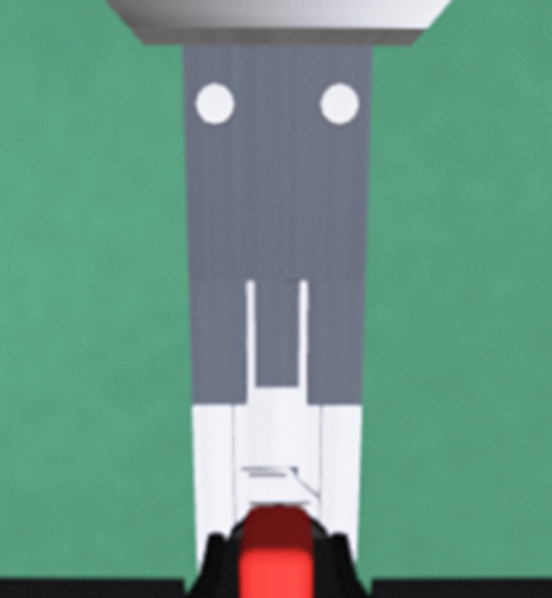

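The head is in the slot and the fork is straight ahead, with its end at row 405 and its blind end at row 283. Next I'll slide along the rail under the foot.

Call:
{"method": "play_rows", "body": {
  "increments": [
    [[0.08,0,0,0,0,0,-1],[0.16,0,0,0,0,0,-1],[0.24,0,0,0,0,0,-1],[0.28,0,0,0,0,0,-1],[0.28,0,0,0,0,0,-1],[0.28,0,0,0,0,0,-1]]
  ]
}}

```text
time: 10.8
position: [0.5673, -0.0367, 0.1137]
tool_rot: [-1.99, -2.43, -0.0]
ft_force: [-2.3, 0.6, -1.2]
grip_width: 0.16
grip_force: 24.8
```

```bash
python3 - <<'E'
from rail import *
s=ctrl.get_state();R=Ro.from_rotvec(s['tool_rot']);print(s['position'],'F tool',R.inv().apply(s['ft_force']).round(2),s['torque'])
cm,im=snap('wrist','w8.png');s=ctrl.get_state();im=cv2.imread('pics/w8.png')
import rail
# foot and handle only; report fork-relative geometry
try: run(im,s)
except Exception as e: print(e)
E
```

```text
[ 0.5672703  -0.03672973  0.11368586] F tool [ 1.04 -2.17  1.25] [ 0.17326563  0.31695459 -0.01431452]
rail width 41.25 0.05 y@x=0 -0.66 slope deg 0.17 res 0.02 x range [37. 18.] y@ [-0.55 -0.61]
SVD did not converge in Linear Least Squares
 ** On entry to DLASCL parameter number  4 had an illegal value
 ** On entry to DLASCL parameter number  4 had an illegal value
 ** On entry to DLASCL parameter number  4 had an illegal value
 ** On entry to DLASCL parameter number  4 had an illegal value
 ** On entry to DLASCL parameter number  5 had an illegal value
 ** On entry to DLASCL parameter number  4 had an illegal valuerail.py:13: RuntimeWarning: divide by zero encountered in scalar divide
  a=i+(row[i]-th)/(row[i]-row[i+1])
rail.py:16: RuntimeWarning: divide by zero encountered in scalar divide
  e=j-(row[j]-th)/(row[j]-row[j-1])
```

Call:
{"method": "play_rows", "body": {
  "increments": [
    [[0.07,-0.003,0,0,0,0,-1],[0.14,-0.003,0,0,0,0,-1],[0.2,-0.003,0,0,0,0,-1],[0.24,-0.003,0,0,0,0,-1],[0.26,-0.003,0,0,0,0,-1],[0.26,-0.003,0,0,0,0,-1],[0.26,-0.003,0,0,0,0,-1]]
  ]
}}

```text
time: 11.55
position: [0.5622, -0.0118, 0.1138]
tool_rot: [1.991, 2.43, 0.0]
ft_force: [-0.3, 0.9, -1.0]
grip_width: 0.159
grip_force: 24.8
```

```bash
cat > st.py <<'E'
from h import *
s=ctrl.get_state();R=Ro.from_rotvec(s['tool_rot']);M=R.as_matrix();print(s['time'],s['position'],'F tool',R.inv().apply(s['ft_force']).round(2),'T tool',R.inv().apply(s['torque']).round(3),'yaw',np.degrees(np.arctan2(M[1,1],M[0,1])).round(2),s['grip_width'])
E
python3 st.py
```

```text
11.55 [ 0.56217054 -0.01184667  0.11378278] F tool [ 0.91 -0.15  1.04] T tool [-0.003 -0.012  0.024] yaw 11.36 0.15865457661601454
```

Call:
{"method": "play_rows", "body": {
  "increments": [
    [[0.015,0,0,0,0,0,-1],[0.03,0,0,0,0,0,-1],[0.04,0,0,0,0,0,-1],[0.04,0,0,0,0,0,-1]]
  ]
}}

```text
time: 11.95
position: [0.5613, -0.0078, 0.1138]
tool_rot: [1.99, 2.43, 0.0]
ft_force: [-0.5, -0.2, -1.9]
grip_width: 0.156
grip_force: 24.8
```

```bash
python3 st.py
```

```text
11.95 [ 0.56132616 -0.0078155   0.11378554] F tool [-0.14 -0.52  1.87] T tool [-0.078 -0.015 -0.08 ] yaw 11.37 0.15578025746067026
```

Call:
{"method": "play_rows", "body": {
  "increments": [
    [[0.01,0,0,0,0,0,-1],[0.01,0,0,0,0,0,-1],[0.01,0,0,0,0,0,-1]]
  ]
}}

```text
time: 12.25
position: [0.5611, -0.0071, 0.1137]
tool_rot: [1.991, 2.43, -0.0]
ft_force: [1.2, 0.6, -0.8]
grip_width: 0.156
grip_force: 24.8
```

```bash
python3 st.py
```

```text
12.25 [ 0.56111108 -0.0070652   0.11374445] F tool [0.31 1.27 0.8 ] T tool [-0.124 -0.013  0.025] yaw 11.35 0.15572127057037075
```

Call:
{"method": "play_rows", "body": {
  "increments": [
    [[0.01,0,0,0,0,0,-1],[0.01,0,0,0,0,0,-1],[0.01,0,0,0,0,0,-1]]
  ]
}}

```text
time: 12.55
position: [0.5609, -0.006, 0.1137]
tool_rot: [1.991, 2.43, -0.0]
ft_force: [-0.1, -0.2, -1.7]
grip_width: 0.163
grip_force: 24.8
```

```bash
python3 st.py
```

```text
12.55 [ 0.56089814 -0.00602256  0.11373192] F tool [-0.18 -0.12  1.7 ] T tool [-0.125 -0.017 -0.019] yaw 11.36 0.16261737491818928
```

Call:
{"method": "play_rows", "body": {
  "increments": [
    [[0.01,0,0,0,0,0,-1],[0.01,0,0,0,0,0,-1],[0.01,0,0,0,0,0,-1]]
  ]
}}

```text
time: 12.85
position: [0.5607, -0.005, 0.1137]
tool_rot: [1.991, 2.43, -0.0]
ft_force: [0.2, 0.6, -1.7]
grip_width: 0.161
grip_force: 24.8
```

```bash
python3 st.py
```

```text
12.85 [ 0.56067223 -0.00503011  0.11371647] F tool [0.52 0.35 1.68] T tool [-0.052  0.025  0.028] yaw 11.36 0.16104842498341954
```

Call:
{"method": "play_rows", "body": {
  "increments": [
    [[0.01,0,0,0,0,0,-1],[0.01,0,0,0,0,0,-1],[0.01,0,0,0,0,0,-1]]
  ]
}}

```text
time: 13.15
position: [0.5605, -0.0044, 0.1137]
tool_rot: [1.991, 2.43, -0.0]
ft_force: [-0.5, -1.3, -2.7]
grip_width: 0.156
grip_force: 24.8
```

```bash
python3 st.py
```

```text
13.15 [ 0.5605204  -0.00439618  0.1137263 ] F tool [-1.19 -0.72  2.73] T tool [-0.067 -0.251 -0.027] yaw 11.34 0.15640912632687617
```

Call:
{"method": "play_rows", "body": {
  "increments": [
    [[0.005,0,0,0,0,0,-1],[0.005,0,0,0,0,0,-1],[0.005,0,0,0,0,0,-1]]
  ]
}}

```text
time: 13.45
position: [0.5605, -0.0042, 0.1138]
tool_rot: [1.991, 2.429, -0.001]
ft_force: [0.3, -2.5, -1.5]
grip_width: 0.156
grip_force: 24.8
```

```bash
python3 st.py
```

```text
13.45 [ 0.56049411 -0.00416499  0.11376928] F tool [-2.52 -0.21  1.46] T tool [-0.098 -0.636 -0.01 ] yaw 11.33 0.15611971919407355
```

```bash
python3 - <<'E'
from rail import *
s=ctrl.get_state();cm=cam('wrist',s);im=ctrl.get_image('wrist');R=Ro.from_rotvec(s['tool_rot'])
for v in range(212,345,2 if 0 else 3):print(v,im[v,250],end=' ')
print()
zt=s['position'][2]-.0382
for v in (218,232,236,240,244,320,326,330):print(v,(R.inv().apply(back(cm,[[250,v]],zt)-s['position'])*1000).round(1))
E
```

```text
212 [ 98 104 119] 215 [ 98 104 119] 218 [ 89  91 104] 221 [93 18 17] 224 [94 19 19] 227 [96 20 19] 230 [96 19 17] 233 [96 19 18] 236 [99 19 18] 239 [177  35  33] 242 [235  52  49] 245 [248  64  59] 248 [250  69  64] 251 [250  68  64] 254 [250  68  64] 257 [250  69  64] 260 [250  67  63] 263 [250  69  64] 266 [250  67  63] 269 [250  68  63] 272 [250  68  63] 275 [250  68  63] 278 [252  69  64] 281 [101  40  41] 284 [55 57 59] 287 [78 79 82] 290 [ 94  98 101] 293 [113 116 118] 296 [124 127 131] 299 [133 137 139] 302 [136 139 144] 305 [138 142 146] 308 [125 132 136] 311 [240  80  78] 314 [250  64  59] 317 [249  64  59] 320 [249  64  60] 323 [249  61  57] 326 [236 118 122] 329 [231 234 240] 332 [230 231 238] 335 [230 231 237] 338 [230 232 238] 341 [232 234 240] 344 [97 79 51] 
218 [[31.2 -0.5 38.2]]
232 [[25.  -0.5 38.2]]
236 [[23.1 -0.5 38.2]]
240 [[21.3 -0.5 38.2]]
244 [[19.5 -0.5 38.2]]
320 [[-19.1  -0.6  38.2]]
326 [[-22.4  -0.6  38.2]]
330 [[-24.7  -0.6  38.2]]
```

Call:
{"method": "play_rows", "body": {
  "increments": [
    [[-0.009,0,0,0,0,0,-1],[-0.009,0,0.02,0,0,0,-1],[-0.009,0,0.04,0,0,0,-1],[-0.009,0,0.06,0,0,0,-1],[-0.009,0,0.075,0,0,0,-1],[-0.009,0,0.075,0,0,0,-1],[-0.009,0,0.075,0,0,0,-1]]
  ],
  "squeeze": 45
}}

```text
time: 14.2
position: [0.5609, -0.0042, 0.1074]
tool_rot: [1.99, 2.43, -0.0]
ft_force: [-2.4, -1.3, 6.9]
grip_width: 0.16
grip_force: 44.8
```

```bash
python3 st.py
```

```text
14.2 [ 0.56087774 -0.00417946  0.10735905] F tool [-0.82 -2.62 -6.93] T tool [ 0.591 -0.319 -0.011] yaw 11.37 0.15983619498863552
```

Call:
{"method": "play_rows", "body": {
  "increments": [
    [[0,-0.005,0.013,0,0,0,-1],[0,-0.005,0.013,0,0,0,-1],[0,-0.005,0.013,0,0,0.06,-1],[0,-0.005,0.013,0,0,0.12,-1],[0,-0.005,0.013,0,0,0.18,-1],[0,-0.005,0.013,0,0,0.24,-1],[0,-0.005,0.013,0,0,0.24,-1]]
  ]
}}

```text
time: 14.9
position: [0.5619, -0.0044, 0.107]
tool_rot: [2.41, 2.01, 0.004]
ft_force: [-0.2, -1.7, 8.9]
grip_width: 0.16
grip_force: 44.7
```

```bash
python3 st.py
```

```text
14.9 [ 0.56189742 -0.00437828  0.10700654] F tool [-1.68  0.13 -8.87] T tool [-0.035 -0.486 -0.013] yaw -10.34 0.16023021351303357
```

Call:
{"method": "play_rows", "body": {
  "increments": [
    [[0,0,0.003,0,0,0.07,-1],[0,0,0.003,0,0,0.14,-1],[0,0,0.003,0,0,0.21,-1],[0,0,0.003,0,0,0.28,-1],[0,0,0.003,0,0,0.34,-1],[0,0,0.003,0,0,0.34,-1]]
  ]
}}

```text
time: 15.5
position: [0.5622, -0.0045, 0.1069]
tool_rot: [2.856, 1.303, 0.007]
ft_force: [0.9, -1.6, 8.5]
grip_width: 0.157
grip_force: 44.7
```

```bash
python3 st.py
```

```text
15.5 [ 0.5622479  -0.00451746  0.10690326] F tool [-0.6   1.83 -8.52] T tool [-0.353 -0.347 -0.054] yaw -40.95 0.15733466103861293
```

Call:
{"method": "play_rows", "body": {
  "increments": [
    [[0,0,0.002,0,0,0.08,-1],[0,0,0.002,0,0,0.16,-1],[0,0,0.002,0,0,0.24,-1],[0,0,0.002,0,0,0.32,-1],[0,0,0.002,0,0,0.38,-1],[0,0,0.002,0,0,0.42,-1],[0,0,0.002,0,0,0.42,-1],[0,0,0.002,0,0,0.42,-1]]
  ]
}}

```text
time: 16.3
position: [0.5618, -0.0051, 0.1066]
tool_rot: [3.125, 0.31, 0.006]
ft_force: [0.3, -3.0, 8.3]
grip_width: 0.156
grip_force: 44.8
```

```bash
python3 st.py
```

```text
16.3 [ 0.5617532  -0.00508477  0.10655001] F tool [-0.22  3.01 -8.34] T tool [-0.59  -0.351 -0.013] yaw -78.66 0.15594498262008008
```

Call:
{"method": "play_rows", "body": {
  "increments": [
    [[0,0.003,-0.01,0,0,0,-1],[0,0.003,-0.02,0,0,0,-1],[0,0.003,-0.03,0,0,0,-1],[0,0.003,-0.036,0,0,0,-1],[0,0.003,-0.036,0,0,0,-1],[0,0.003,-0.036,0,0,0,-1]]
  ]
}}

```text
time: 16.9
position: [0.5617, -0.0051, 0.1095]
tool_rot: [3.125, 0.311, 0.006]
ft_force: [1.9, -2.4, 6.4]
grip_width: 0.155
grip_force: 44.8
```

```bash
python3 st.py
```

```text
16.9 [ 0.56167317 -0.00512258  0.10947327] F tool [ 1.38  2.73 -6.38] T tool [-0.581  0.035 -0.018] yaw -78.65 0.1546323362454027
```

Call:
{"method": "play_rows", "body": {
  "increments": [
    [[0,0,-0.006,0,0,0,-1],[0,0,-0.012,0,0,0,-1],[0,0,-0.018,0,0,0,-1],[0,0,-0.018,0,0,0,-1],[0,0,-0.018,0,0,0,-1]]
  ]
}}

```text
time: 17.4
position: [0.5615, -0.0051, 0.1104]
tool_rot: [3.126, 0.311, 0.005]
ft_force: [4.8, -2.2, 3.3]
grip_width: 0.154
grip_force: 44.8
```

```bash
python3 st.py
```

```text
17.4 [ 0.5615011  -0.0051222   0.11041945] F tool [ 4.3   3.07 -3.31] T tool [-0.803  0.782  0.025] yaw -78.65 0.15449955459381653
```

Call:
{"method": "play_rows", "body": {
  "increments": [
    [[0.005,0,0.004,0,0,0,-1],[0.01,0,0.004,0,0,0,-1],[0.01,0,0.004,0,0,0,-1],[0.01,0,0,0,0,0,-1],[0.01,0,0,0,0,0,-1]]
  ]
}}

```text
time: 17.9
position: [0.5617, -0.0051, 0.1103]
tool_rot: [3.125, 0.31, 0.002]
ft_force: [3.3, -2.5, 5.6]
grip_width: 0.155
grip_force: 44.8
```

```bash
python3 st.py
```

```text
17.9 [ 0.5617481  -0.00507961  0.11033572] F tool [ 2.72  3.12 -5.62] T tool [-0.93   0.428  0.035] yaw -78.66 0.15487985822426345
```

Call:
{"method": "play_rows", "body": {
  "increments": [
    [[0.005,0.004,0,0,0,0,-1],[0.009,0.004,0,0,0,0,-1],[0.009,0.004,-0.005,0,0,0,-1],[0.009,0.004,-0.01,0,0,0,-1],[0.009,0.004,-0.01,0,0,0,-1]]
  ]
}}

```text
time: 18.4
position: [0.5619, -0.0051, 0.1105]
tool_rot: [3.126, 0.311, -0.001]
ft_force: [2.8, -3.6, 1.8]
grip_width: 0.157
grip_force: 44.8
```

```bash
python3 st.py
```

```text
18.4 [ 0.56194022 -0.00510508  0.11050733] F tool [ 2.01  4.03 -1.77] T tool [-0.884  0.352 -0.02 ] yaw -78.65 0.15687344040480708
```

Call:
{"method": "play_rows", "body": {
  "increments": [
    [[0.003,0.006,-0.005,0,0,0,-1],[0.003,0.006,-0.01,0,0,0,-1],[0.003,0.006,-0.015,0,0,0,-1],[0.003,0.006,-0.02,0,0,0,-1],[0.003,0.006,-0.02,0,0,0,-1]]
  ]
}}

```text
time: 18.9
position: [0.5619, -0.0052, 0.1107]
tool_rot: [-3.125, -0.311, 0.002]
ft_force: [6.2, -1.1, -10.3]
grip_width: 0.154
grip_force: 44.8
```

```bash
python3 st.py
```

```text
18.9 [ 0.56186723 -0.00522984  0.11072585] F tool [ 5.88  2.35 10.28] T tool [-0.806  1.376  0.031] yaw -78.63 0.15431666910641806
```

Call:
{"method": "play_rows", "body": {
  "increments": [
    [[0.008,0,-0.002,0,0,0,-1],[0.008,0,-0.002,0,0,0,-1],[0.008,0,-0.002,0,0,0,-1],[0.008,0,-0.002,0,0,0,-1],[0.008,0,-0.002,0,0,0,-1],[0.008,0,-0.002,0,0,0,-1],[0.008,0,-0.002,0,0,0,-1],[0.008,0,-0.002,0,0,0,-1]]
  ]
}}

```text
time: 19.7
position: [0.5621, -0.0052, 0.1107]
tool_rot: [-3.125, -0.311, 0.004]
ft_force: [5.3, -2.5, -10.6]
grip_width: 0.157
grip_force: 44.8
```

```bash
python3 st.py
```

```text
19.7 [ 0.5620686  -0.00520168  0.11074408] F tool [ 4.73  3.48 10.62] T tool [-0.666  1.035  0.023] yaw -78.64 0.1574149347507121
```

Call:
{"method": "play_rows", "body": {
  "increments": [
    [[0.003,0,-0.001,0,0,0,-1],[0.003,0,-0.001,0,0,0,-1],[0.003,0,-0.001,0,0,0,-1],[0.003,0,-0.001,0,0,0,-1]]
  ]
}}

```text
time: 20.1
position: [0.5621, -0.0052, 0.1108]
tool_rot: [-3.125, -0.311, 0.005]
ft_force: [4.3, -2.8, -10.5]
grip_width: 0.157
grip_force: 44.8
```

Call:
{"method": "play_rows", "body": {
  "increments": [
    [[0.003,0.003,0.01,0,0,0,-1],[0.005,0.005,0.02,0,0,0,-1],[0.005,0.005,0.02,0,0,0,-1],[0.005,0.005,0.02,0,0,0,-1]]
  ]
}}

```text
time: 20.5
position: [0.5625, -0.0052, 0.1106]
tool_rot: [-3.126, -0.311, 0.006]
ft_force: [-5.0, 0.2, 0.7]
grip_width: 0.157
grip_force: 44.7
```

```bash
python3 st.py
```

```text
20.5 [ 0.56251377 -0.00522535  0.11059816] F tool [-4.89 -1.22 -0.69] T tool [ 0.055 -1.142  0.012] yaw -78.63 0.1568889404126611
```

Call:
{"method": "play_rows", "body": {
  "increments": [
    [[-0.008,-0.002,0,0,0,0,-1],[-0.008,-0.002,0,0,0,0,-1],[-0.008,-0.002,0,0,0,0,-1]]
  ]
}}

```text
time: 20.8
position: [0.5624, -0.0053, 0.1106]
tool_rot: [-3.126, -0.311, 0.003]
ft_force: [-4.9, -0.5, -1.1]
grip_width: 0.155
grip_force: 44.7
```

```bash
python3 st.py
```

```text
20.8 [ 0.56240963 -0.00526541  0.11063825] F tool [-4.87 -0.45  1.12] T tool [ 0.128 -1.171 -0.055] yaw -78.63 0.1553289277089288
```

Call:
{"method": "play_rows", "body": {
  "increments": [
    [[-0.01,0,0,0,0,0,-1],[-0.01,0,0,0,0,0,-1],[-0.01,0,0,0,0,0,-1],[-0.01,0,0,0,0,0,-1]]
  ]
}}

```text
time: 21.2
position: [0.5622, -0.0054, 0.1107]
tool_rot: [-3.126, -0.311, 0.001]
ft_force: [-2.0, 1.3, -6.4]
grip_width: 0.158
grip_force: 44.8
```

```bash
python3 st.py
```

```text
21.2 [ 0.56216633 -0.00535574  0.11068884] F tool [-1.71 -1.67  6.4 ] T tool [ 0.452 -0.479  0.01 ] yaw -78.63 0.15786698528200546
```

Call:
{"method": "play_rows", "body": {
  "increments": [
    [[-0.003,0,0.008,0,0,0,-1],[-0.003,0,0.009,0,0,0,-1],[-0.003,0,0.009,0,0,0,-0.2],[-0.003,0,0.009,0,0,0,-0.2],[-0.003,0,0.009,0,0,0,-0.2],[-0.003,0,0.009,0,0,0,-0.2],[-0.003,0,0.009,0,0,0,-0.2]]
  ]
}}

```text
time: 21.9
position: [0.5625, -0.006, 0.1106]
tool_rot: [3.126, 0.31, 0.002]
ft_force: [0.5, 0.1, -0.3]
grip_width: 0.391
grip_force: 0.0
```

```bash
python3 st.py
```

```text
21.9 [ 0.56246711 -0.00600032  0.11055753] F tool [ 0.53 -0.03  0.32] T tool [ 0.006  0.009 -0.007] yaw -78.66 0.3913230010373406
```

Released, with 10 mm of clearance on each side. I'll retreat straight up and inspect.

Call:
{"method": "play_rows", "body": {
  "increments": [
    [[0,0,-0.15,0,0,0,-0.2],[0,0,-0.4,0,0,0,-0.2],[0,0,-0.7,0,0,0,-0.2],[0,0,-1,0,0,0,-0.2],[0,0,-1,0,0,0,-0.2],[0,0,-1,0,0,0,-0.2]]
  ]
}}

```text
time: 22.5
position: [0.5626, -0.0058, 0.2118]
tool_rot: [3.125, 0.311, 0.004]
ft_force: [-0.7, 1.0, -0.4]
grip_width: 0.401
grip_force: 0.0
```

Call:
{"method": "play_rows", "body": {
  "increments": [
    [[-0.4,0,-0.4,0,0,0,-0.2],[-0.9,0,-0.8,0,0,0,-0.2],[-0.9,0,-0.8,0,0,0,-0.2],[-0.9,0,-0.8,0,0,0,-0.2],[-0.9,0,-0.8,0,0,0,-0.2]]
  ]
}}

```text
time: 23.0
position: [0.4737, -0.0236, 0.2895]
tool_rot: [3.126, 0.31, -0.001]
ft_force: [-0.5, -0.3, -0.3]
grip_width: 0.399
grip_force: 0.0
```

```bash
python3 - <<'E'
from h import *
s=ctrl.get_state();cm,im=snap('wrist','w9.png')
u,v=np.meshgrid(np.arange(800),np.arange(560))
X=np.c_[(0.65-v/3000).ravel(),(0.15-u/3000).ravel(),np.full(u.size,.027)]
m=proj(cm,X).astype(np.float32).reshape(560,800,2)
cv2.imwrite('pics/r9.png',cv2.remap(im[:,:,::-1].copy(),m,None,cv2.INTER_CUBIC))
E
```

```text
(no output)
```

View pics/r9.png

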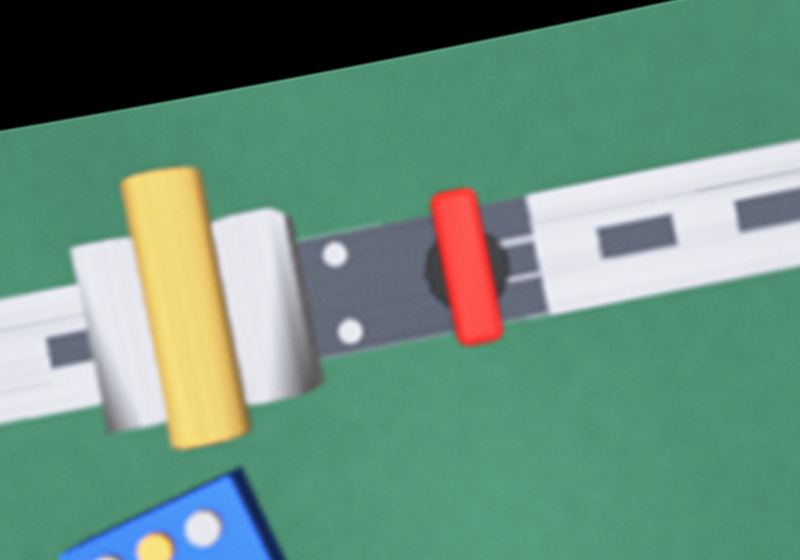

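The stud sits crosswise. The collar centre at (467,266) is about 24 mm in from the foot's end at (538,255), which means it is fully home, and the fixture has not moved. I'm handing in.

```bash
python3 -c "
from bench import ctrl
print(ctrl.close_job())"
```

```text
the job is handed in; nothing more can be done
None
```

The job is handed in at about 23 s: the stud is fully home in the fork, turned crosswise with its head on the lips, it held a steady pull of about 10.5 N, and it is released with the fixture in place.

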